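Free the held vial and show its base to the inspection camera

TASK

The vial that stands under the hold-down bridge has to be inspected from below. Lift the bridge off the rack, hang it level and centred astride the horizontal rail, let go of it, then draw that vial out of the rack and hold it in the air, cap up and away from the camera, with its flat base facing the lens of the small slanted inspection camera squarely, centred on the lens axis and 70 mm from the glass. Finish while still holding it steady there, never knock the vial against the camera, and leave the other vial standing in the rack.

Things in the scene. Friction and masses are not known exactly. Their poses are not given: they have to be found in the camera images.
- vial_rack: blue plastic vial rack, 48 x 110 x 30 mm (x, y, z), fixed to the worktop. Origin at the centre of its underside, z up, y along its length. Four square places (20 mm) in a row at y = -36, -12, 12, 36 mm; inner floor 4 mm above the origin. Two vials stand in places -36 and 12, in either order.
- vial_held: the vial to inspect: round glass vial with screw cap, 17 mm body, 18 mm cap (top 12 mm), 58 mm high, 16 g, standing in the rack under the middle of the bridge. Origin at the centre of its flat base, z along its axis towards the cap.
- vial_other: the other vial in the rack, same shape and size (58 mm high), not under the middle of the bridge, 48 mm from the first; origin at the centre of its base, z to the cap.
- bridge: loose inverted U, 0.13-0.21 kg, standing astride the rack over the vial. Aluminium legs 4 mm thick, 54 mm apart inside (along x), 40 mm wide; flat crossbar 66 to 70 mm up; steel feet 14 mm high, 86 mm over all in x. Black grip fin on top in the middle: 12 mm thick along x, 36 mm long along y, 70 to 96 mm up. Origin on the worktop midway between the feet, z up, x across the rack.
- bridge_under (a point): centre of the underside of the bridge's crossbar, 66 mm above the bridge's origin; axes as the bridge.
- rail: fixed stand with a horizontal round bar, 10 mm thick, 180 mm long, along its y on two posts at its ends; bar axis 150 mm above the worktop. Origin on the worktop under the middle of the bar, z up.
- rail_mid (a point): middle of the rail's bar, on its axis; axes as the rail (y along the bar). The bridge hangs with its crossbar resting on the bar, one leg on each side.
- inspection_camera: fixed bench camera: grey round foot 96 mm across, white 46 mm head held between two side plates, about 120 mm high, lens at the top with a black ring light, 48 mm across. Origin at the centre of the foot's underside, z up; its front is its -x side. The lens looks up, leaning 30 degrees from vertical towards the front.
- lens (a point): centre of the lens glass (15 mm to the front of the origin and 115 mm up); z along the optical axis, outwards.
- focus (a point): the point on the optical axis 70 mm in front of the lens glass, where the centre of the vial's base must be; z along the optical axis away from the lens, the way the vial's z (base to cap) must point.

How it is judged:
By the outcome, as a careful person would: the job done as asked, in the order asked, and still so for the second after the job is handed in, while the arm keeps its last pose, push and grip.
It also fails if it takes over 54 s, if anything falls off the work surface, if the arm or the gripper's body presses on something with over 40 N, if the wrist force passes 120 N, or if a joint passes its speed limit or range.

ROBOT

A 6-joint arm with a two-finger parallel gripper is mounted at the origin on a cart in front of the work surface, level with it; the furniture and walls round the work are solid. World frame = base frame: x ahead of the robot, y to its left, z up, the work surface at z = 0. Lengths are in m, angles in rad, forces in N, time in s.
With the tool pointing down it reaches from about 0.3 to 0.875 m from the base axis. Payload 6.4 kg.
Tool frame: the origin (TCP) lies at the very end of the fingers, on their centre line; the grasp point (between the pads) lies 19 mm behind it; z points along the fingers, y is the line along which they close (so a half turn about z gives the same grasp; the last joint's range is limited). The gripper opens to 85 mm and grips with 20 to 120 N. Pads are 22 mm wide; open, the fingers measure 114 mm over their backs; the gripper's body (76 mm by 85 mm) begins 54 mm behind the grasp point. The pads swing forward as they close: fully open they stand 13 mm farther back than shut.
Start: joints at [0.919, 0.181, 1.607, -0, 1.354, -0.206], TCP at [0.248, 0.519, 0.231] pointing down, gripper open.
Joint ranges: [-2.99, 2.99], [-0.89, 2.07], [0.3, 2.58], [-1.14, 4.28], [0, 2.63], [-3.12, 3.12]. Speed limits (rad/s): [2.57, 2.57, 3.01, 3.14, 3.14, 3.14].

INTERFACE

Orientations are given as a unit quaternion [w, x, y, z].
In Python, from bench import ctrl gives the robot as it stands.
- The arm moves only by the tool jog_arm, never from a script. Its argument "series" is a list that holds one entry, the list of rows, each a list of 7 numbers: the shift along the tool's x, y, z in mm, then the turn, a rotation vector about the tool's x, y, z in rad, then the finger opening in mm, from 0 to 85.4. In form: [[[tx, ty, tz, rx, ry, rz, gripper], ...]]. A call has exactly 10 rows; each row shifts and turns the commanded pose from where the row before left it, along the tool's axes as they then stand; what a row does not reach is not made up. A row lasts 1/10 s, in which the tool goes at most 50 mm and 8.59 degrees, less where a joint would pass 70% of its speed; a pose out of reach is approached as far as the arm can. A call with a gripper value outside its range is refused whole. The fingers move at their own pace and stop on an object; the grip force is fixed at half the most. Time passes only in rows, so rows that do not move let the fingers close, or fill a call up. It gives the time, the measured TCP pose, the force, the opening and the grip force at its end, in the units of the state.
- ctrl.get_obs(): the state, without advancing time (a new reading comes with each control period).
- ctrl.camera(name): name is "scene" or "top" or "wrist"; returns a dict with "frame" (480x640x3 uint8, blue, green, red), "z_map" (480x640 float32, m along the optical axis (not along the pixel's ray), 0 where there is no reading), "fx", "fy", "cx", "cy" (pixels), "xyz" and "rotation" of the camera in the world. Camera axes: x right, y down, z forward; pixel columns grow to the right and rows downward; lengths in m; the calibration is good to about 2 mm. A picture is of the moment at which its call begins.
- ctrl.hand_in(): hands the job in; it is judged then, once.
The state is a dict: "time_s": time; "q": joint angles; "dq": joint speeds; "joint_efforts": joint torques, N m; "eef_pos": TCP position; "eef_rot": TCP orientation; "wrist_force": force on the tool from outside, world axes, zero at the start; "torque": the same for the moment, N m; "opening": opening from 0.0 (shut) to 1.0 (fully open); "grasp_force": force on a finger pad.
Only numpy, scipy, OpenCV 4.12 (cv2) and the standard library are available. Lean on these libraries where they do the work, as an engineer would, in place of code of your own. Each camera call takes 0.05 s, during which the arm holds its last target. There are 200 camera calls.

## Working session

There is one attempt and no reset: what is moved stays moved. The work goes in short steps, Python scripts to look and compute and a tool call to move; the robot and the scene stay as the last step left them, time stands still between calls to the robot, and variables do not carry over. Pictures are saved under pics/ and viewed, at most 10 in all, crops included, and the job is handed in when it is done.

Besides the shell and the picture viewer there is one more tool, called after "Request:" as name([rows], argument=value, ...), one row to a line, values as JSON. jog_arm: Moves the arm, as the interface text tells. Its arguments: {"type":"object","properties":{"series":{"type":"array"}},"required":["series"]}

```bash
ls; mkdir -p pics; cat > h.py <<'E'
import numpy as np, cv2, pickle
from scipy.spatial.transform import Rotation as R
from bench import ctrl
def rot(q): 
    q=np.asarray(q,float)
    return q if q.shape==(3,3) else R.from_quat(q[[1,2,3,0]]).as_matrix()
def cloud(c):
    z=c["z_map"]; v,u=np.mgrid[:480,:640]
    p=np.stack([(u-c["cx"])/c["fx"]*z,(v-c["cy"])/c["fy"]*z,z],-1)
    return p@rot(c["rotation"]).T+np.array(c["xyz"])
E
python3 - <<'E'
from h import *
o=ctrl.get_obs(); print({k:np.round(v,3) for k,v in o.items()})
for n in("scene","top"):
    c=ctrl.camera(n); pickle.dump(c,open(n+".pkl","wb")); cv2.imwrite(f"pics/{n}0.png",c["frame"])
    print(n,c["xyz"],np.round(rot(c["rotation"]),3).tolist(),c["fx"])
E
```

```text
pics
{'time_s': np.float64(0.0), 'q': array([ 0.919,  0.182,  1.608, -0.   ,  1.354, -0.206]), 'dq': array([ 0.001,  0.   , -0.   ,  0.   ,  0.   , -0.001]), 'joint_efforts': array([-1.0000e-03, -4.4486e+01, -3.5134e+01, -0.0000e+00,  9.0000e-03,
       -0.0000e+00]), 'eef_pos': array([0.248, 0.518, 0.23 ]), 'eef_rot': array([-0.   ,  0.221,  0.975, -0.001]), 'wrist_force': array([-0.2  , -0.198,  0.005]), 'torque': array([ 0.011, -0.008, -0.015]), 'grasp_force': np.float64(0.0), 'opening': np.float64(0.996)}
scene [ 0.0822605  -0.65687593  0.4956051 ] [[0.796, -0.26, 0.546], [-0.605, -0.322, 0.728], [-0.013, -0.91, -0.414]] 469.80822391834636
top [ 0.49735851 -0.0245165   1.21421338] [[-0.014, -0.999, 0.043], [-0.999, 0.015, 0.028], [-0.028, -0.042, -0.999]] 457.88271747262183
```

View pics/scene0.png

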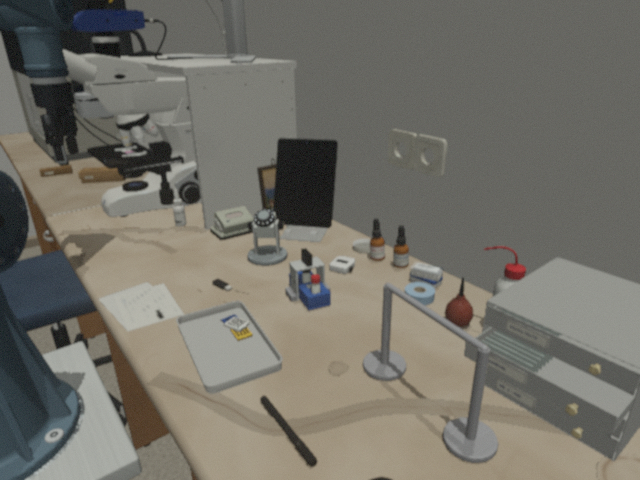

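View pics/top0.png

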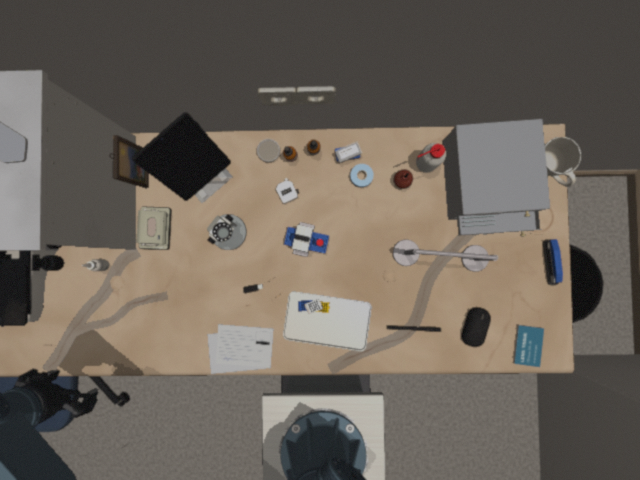

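The scene view shows the bridge on the rack near (305,280), the inspection camera at (267,235), and the rail from (387,290) to (483,350). The top view has the rack and bridge at (305,240), the camera at (225,231) and the rail from (405,252) to (490,258). Next I'll measure them with depth and enlarged crops.

```bash
python3 - <<'E'
from h import *
c=pickle.load(open("top.pkl","rb")); s=pickle.load(open("scene.pkl","rb"))
a=cv2.resize(c["frame"][205:265,195:345],None,fx=5.3,fy=5.3,interpolation=cv2.INTER_CUBIC)
b=cv2.resize(s["frame"][195:320,235:345],None,fx=2.5,fy=2.24,interpolation=cv2.INTER_CUBIC)
b2=cv2.resize(s["frame"][270:470,350:510],(350,280))
bb=np.zeros((280,795,3),np.uint8); bb[:,:b.shape[1]]=b[:280]; bb[:,400:750]=b2
cv2.imwrite("pics/crop1.png",np.vstack([a[:, :795],bb]))
for n,k in(("top",c),("scene",s)):
    P=cloud(k)
    print(n,"table z",np.nanmedian(P[290:330,230:260,2] if n=="top" else P[360:400,290:330,2]))
    m=lambda x0,x1,y0,y1,z0,z1:P[(P[...,0]>x0)&(P[...,0]<x1)&(P[...,1]>y0)&(P[...,1]<y1)&(P[...,2]>z0)&(P[...,2]<z1)]
    for nm,(u,v) in dict(fin=(303,239),rail1=(405,252),rail2=(475,257),lens=(222,231)).items():
        if n=="top": print(nm,P[v,u].round(4))
    # slabs
    B=np.array([0.53,0.02])
    for nm,q in dict(fin=m(.4,.65,-.1,.12,.088,.105),bar=m(.4,.65,-.1,.12,.062,.076),rack=m(.4,.65,-.1,.12,.022,.036),feet=m(.4,.65,-.1,.12,.006,.018),rail=m(.3,.7,-.5,-.15,.140,.165),cam=m(.4,.65,.12,.32,.095,.14),foot=m(.4,.65,.12,.32,.004,.02)).items():
        if len(q): 
            (cx,cy),(w,h),ang=cv2.minAreaRect(q[:,:2].astype(np.float32)); print(nm,len(q),q.mean(0).round(4),"rect",round(cx,4),round(cy,4),round(w,4),round(h,4),round(ang,1))
E
```

```text
top table z -0.00022134250904926045
fin [0.5545 0.0397 0.0949]
rail1 [ 0.5202 -0.2176  0.0378]
rail2 [ 0.5042 -0.358   0.1539]
lens [0.5757 0.234  0.1179]
fin 72 [0.5588 0.0436 0.0954] rect 0.559 0.044 0.0351 0.0122 76.8
bar 330 [0.558  0.0413 0.0697] rect 0.5554 0.029 0.0699 0.0619 76.3
rack 367 [0.5533 0.0294 0.0298] rect 0.5073 0.0472 0.1097 0.1809 76.3
feet 221 [0.5178 0.0314 0.0125] rect 0.5248 0.0168 0.2572 0.1831 2.9
rail 3237 [ 0.638  -0.4028  0.1468] rect 0.5969 -0.3761 0.1867 0.3053 57.7
cam 376 [0.5785 0.239  0.1114] rect 0.5791 0.2408 0.0546 0.047 51.3
foot 810 [0.5377 0.217  0.0095] rect 0.525 0.2199 0.2487 0.1983 0.2
scene table z 0.000241306450433465
fin 84 [0.556  0.0394 0.0944] rect 0.5579 0.0414 0.0364 0.0128 74.7
bar 320 [0.5527 0.0354 0.0694] rect 0.5542 0.0262 0.0763 0.0634 76.2
rack 503 [0.5477 0.0157 0.0297] rect 0.5547 0.0331 0.111 0.0615 78.5
feet 516 [0.4803 0.02   0.0126] rect 0.4988 0.0135 0.204 0.155 2.5
rail 5829 [ 0.6258 -0.4065  0.1472] rect 0.5945 -0.3777 0.1863 0.3036 57.5
cam 297 [0.5733 0.2299 0.1092] rect 0.5766 0.2326 0.0427 0.051 65.7
foot 731 [0.5506 0.2239 0.0112] rect 0.5257 0.2094 0.2213 0.0959 31.2
```

View pics/crop1.png

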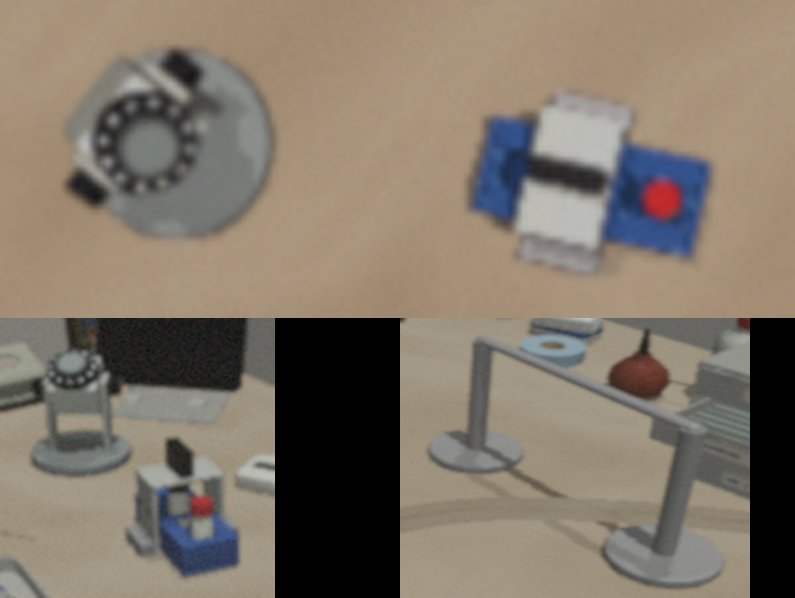

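The crop shows the lens ring centred at crop (147,142), with its side knobs at (183,68) and (87,187). The bridge is at (573,177), the red-capped vial (the other one) at (662,199), and the second vial is under the bridge. The camera's front points down and to the right, towards −x and −y. Now the fits.

```bash
cat > fit.py <<'E'
from h import *
from scipy.optimize import least_squares
def fits(k):
    P=cloud(k)
    m=lambda x0,x1,y0,y1,z0,z1:P[(P[...,0]>x0)&(P[...,0]<x1)&(P[...,1]>y0)&(P[...,1]<y1)&(P[...,2]>z0)&(P[...,2]<z1)]
    q=m(.46,.56,-.45,-.15,.144,.162)
    if len(q)>30:
        (x,y),wh,a=cv2.minAreaRect(q[:,:2].astype(np.float32)); d=np.linalg.svd(q[:,:2]-q[:,:2].mean(0),full_matrices=False)[2][0]
        print("rail",len(q),x,y,wh,"zmax",np.percentile(q[:,2],95),"dir deg",np.degrees(np.arctan2(d[1],d[0]))%180)
        t=(q[:,:2]-[x,y])@d; print(" ends",t.min(),t.max(),"mean along mid",q[abs(t)<.04].mean(0))
    q=m(.48,.68,.15,.32,.004,.014)
    f=least_squares(lambda p:np.hypot(q[:,0]-p[0],q[:,1]-p[1]).clip(.04)-.048,[.58,.225]) 
    print("foot pts",len(q),cv2.minEnclosingCircle(q[:,:2].astype(np.float32)))
    q=m(.48,.66,.16,.32,.098,.14)
    mm=q.mean(0); 
    for _ in range(8):
        u,s,v=np.linalg.svd(q-mm,full_matrices=False); n=v[2]*np.sign(v[2][2]); r=abs((q-mm)@n); g=q[r<max(.003,np.median(r)*1.2)]; mm=g.mean(0); 
        q2=g; q=q if _<0 else q
        u,s,v=np.linalg.svd(q2-mm,full_matrices=False); q=q2
    n=v[2]*np.sign(v[2][2]); print("lens plane",len(q),mm,n,"lean",np.degrees(np.arccos(n[2])),"az",np.degrees(np.arctan2(n[1],n[0])))
    q=m(.5,.62,-.02,.1,.085,.1); 
    if len(q)>10: print("fin",len(q),cv2.minAreaRect(q[:,:2].astype(np.float32)),np.percentile(q[:,2],90))
    q=m(.48,.64,-.06,.12,.024,.034); 
    if len(q)>10: print("rack",len(q),cv2.minAreaRect(q[:,:2].astype(np.float32)))
    q=m(.5,.62,-.06,.1,.067,.0725); 
    if len(q)>10: print("bar",len(q),cv2.minAreaRect(q[:,:2].astype(np.float32)))
if __name__=="__main__":
    for n in("top","scene"): print(n); fits(pickle.load(open(n+".pkl","rb")))
E
python3 fit.py
```

```text
top
rail 372 0.511731743812561 -0.313427209854126 (0.19308677315711975, 0.012018787674605846) zmax 0.15750505321014335 dir deg 84.5670813734127
 ends -0.09653563294517871 0.09655237017440065 mean along mid [ 0.51156836 -0.31315754  0.15432972]
foot pts 553 ((0.5856437683105469, 0.241963192820549), 0.12105271965265274)
lens plane 116 [0.57430403 0.23778541 0.11275737] [-0.07153077 -0.11331204  0.9909812 ] lean 7.700856955294334 az -122.2630871780317
fin 74 ((0.5588559508323669, 0.043915022164583206), (0.03536844626069069, 0.012419133447110653), 76.9656982421875) 0.09784683621672188
rack 350 ((0.5576512813568115, 0.03515171632170677), (0.10960239917039871, 0.058571651577949524), 76.75029754638672)
bar 251 ((0.5590292811393738, 0.04365602135658264), (0.03977258503437042, 0.061721328645944595), 76.2677993774414)
scene
rail 1004 0.510412335395813 -0.31580036878585815 (0.19443954527378082, 0.013662721030414104) zmax 0.15568908274701257 dir deg 84.82092740533786
 ends -0.09721783292356341 0.09722256245701512 mean along mid [ 0.50863822 -0.317502    0.15287217]
foot pts 593 ((0.6075806021690369, 0.26650914549827576), 0.08412278443574905)
lens plane 106 [0.57551331 0.22704918 0.1093389 ] [-0.18033264 -0.54219297  0.82067468] lean 34.84761140832082 az -108.39705458148956
fin 101 ((0.5579801201820374, 0.04153355583548546), (0.036687351763248444, 0.012781685218214989), 74.65098571777344) 0.09692532560661427
rack 444 ((0.554589033126831, 0.0326150581240654), (0.11132392287254333, 0.06088211387395859), 80.56964874267578)
bar 253 ((0.5580068826675415, 0.04156724363565445), (0.04472249746322632, 0.06336463242769241), 76.20227813720703)
```

```bash
cat >> h.py <<'E'
def Rdown(yawx_deg): # tool z down, tool x at given world heading
    a=np.radians(yawx_deg); x=np.array([np.cos(a),np.sin(a),0]); z=np.array([0,0,-1.]); return np.stack([x,np.cross(z,x),z],1)
def plan(p,Rt,n,p0=None,R0=None):
    o=ctrl.get_obs(); p0=o["eef_pos"] if p0 is None else p0; R0=rot(o["eef_rot"]) if R0 is None else R0
    w=R.from_matrix(R0.T@Rt).as_rotvec(); dp=(np.array(p)-p0)*1000
    for i in range(n):
        Ri=R0@R.from_rotvec(w*i/n).as_matrix(); print(np.round(Ri.T@dp/n,1).tolist()+np.round(w/n,4).tolist())
E
python3 -c "
from h import *
plan([.5585,.0427,.28],Rdown(76.5),20)"
```

```text
[-24.3, -14.8, -2.5, -0.0001, 0.0, 0.068]
[-25.2, -13.1, -2.5, -0.0001, 0.0, 0.068]
[-26.1, -11.3, -2.5, -0.0001, 0.0, 0.068]
[-26.8, -9.5, -2.5, -0.0001, 0.0, 0.068]
[-27.4, -7.7, -2.5, -0.0001, 0.0, 0.068]
[-27.8, -5.8, -2.5, -0.0001, 0.0, 0.068]
[-28.1, -3.9, -2.5, -0.0001, 0.0, 0.068]
[-28.3, -2.0, -2.5, -0.0001, 0.0, 0.068]
[-28.4, -0.1, -2.5, -0.0001, 0.0, 0.068]
[-28.4, 1.9, -2.5, -0.0001, 0.0, 0.068]
[-28.2, 3.8, -2.5, -0.0001, 0.0, 0.068]
[-27.8, 5.7, -2.5, -0.0001, 0.0, 0.068]
[-27.4, 7.6, -2.5, -0.0001, 0.0, 0.068]
[-26.8, 9.4, -2.5, -0.0001, 0.0, 0.068]
[-26.1, 11.2, -2.5, -0.0001, 0.0, 0.068]
[-25.3, 13.0, -2.5, -0.0001, 0.0, 0.068]
[-24.3, 14.7, -2.5, -0.0001, 0.0, 0.068]
[-23.3, 16.3, -2.5, -0.0001, 0.0, 0.068]
[-22.1, 17.8, -2.5, -0.0001, 0.0, 0.068]
[-20.9, 19.3, -2.5, -0.0001, 0.0, 0.068]
```

Request:
jog_arm([
  [[-24,-15,-2.5,0,0,0.068,85],[-25,-13,-2.5,0,0,0.068,85],[-26,-11,-2.5,0,0,0.068,85],[-27,-9.5,-2.5,0,0,0.068,85],[-27.5,-7.5,-2.5,0,0,0.068,85],[-28,-6,-2.5,0,0,0.068,85],[-28,-4,-2.5,0,0,0.068,85],[-28,-2,-2.5,0,0,0.068,85],[-28.5,0,-2.5,0,0,0.068,85],[-28.5,2,-2.5,0,0,0.068,85]],
])

```text
time_s: 1.1
eef_pos: [0.4036, 0.2801, 0.2561]
eef_rot: [-0.0, 0.535, 0.845, -0.0]
wrist_force: [0.9, 0.1, 0.3]
opening: 0.992
grasp_force: 0.0
```

Request:
jog_arm([
  [[-28,4,-2.5,0,0,0.068,85],[-28,6,-2.5,0,0,0.068,85],[-27.5,7.5,-2.5,0,0,0.068,85],[-27,9.5,-2.5,0,0,0.068,85],[-26,11,-2.5,0,0,0.068,85],[-25,13,-2.5,0,0,0.068,85],[-24,15,-2.5,0,0,0.068,85],[-23,16,-2.5,0,0,0.068,85],[-22,18,-2.5,0,0,0.068,85],[-21,19,-2.5,0,0,0.068,85]],
])

```text
time_s: 2.1
eef_pos: [0.5593, 0.0433, 0.2809]
eef_rot: [-0.0, 0.786, 0.618, -0.0]
wrist_force: [0.2, 0.1, 0.0]
opening: 0.994
grasp_force: 0.0
```

```bash
python3 - <<'E'
from h import *
from fit import fits
o=ctrl.get_obs(); print({k:np.round(v,3) for k,v in o.items()})
c=ctrl.camera("wrist"); pickle.dump(c,open("w1.pkl","wb")); cv2.imwrite("pics/w1.png",c["frame"])
print(c["xyz"],rot(c["rotation"]).round(3).tolist()); 
try: fits(c)
except Exception as e: print(e)
E
```

```text
{'time_s': np.float64(2.1), 'q': array([-0.134,  0.112,  1.584,  0.   ,  1.446,  0.104]), 'dq': array([-0.404,  0.276, -0.353,  0.001,  0.071,  0.272]), 'joint_efforts': array([ 1.5640e+00, -4.3579e+01, -3.4839e+01, -7.5000e-02, -4.2000e-02,
       -3.8200e-01]), 'eef_pos': array([0.559, 0.043, 0.281]), 'eef_rot': array([-0.   ,  0.786,  0.618, -0.   ]), 'wrist_force': array([0.159, 0.056, 0.044]), 'torque': array([ 0.01 ,  0.017, -0.001]), 'grasp_force': np.float64(0.0), 'opening': np.float64(0.994)}
[0.57912628 0.12337543 0.42325553] [[0.972, -0.223, -0.076], [-0.236, -0.921, -0.312], [-0.0, 0.321, -0.947]]
foot pts 944 ((0.5742031335830688, 0.21036025881767273), 0.033185262233018875)
index 2 is out of bounds for axis 0 with size 0fit.py:15: RuntimeWarning: Mean of empty slice.
  mm=q.mean(0);
  ret = um.true_divide(
```

View pics/w1.png

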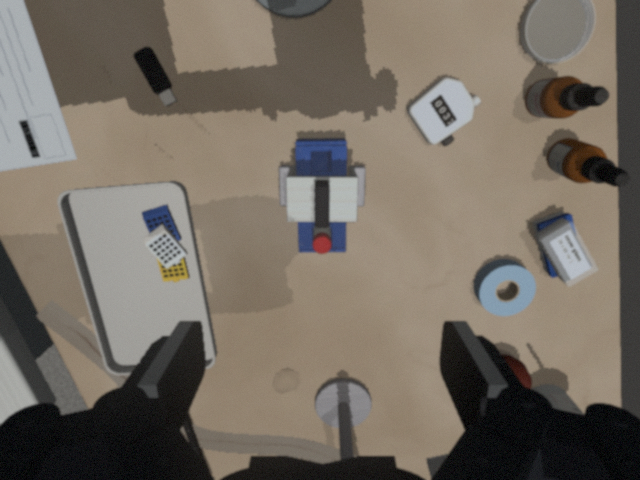

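The wrist picture shows the bridge square to the tool. The fin is at about (322,205), the crossbar spans columns 288–357, and the red cap is at (322,244). Next I'll measure from this view.

```bash
python3 - <<'E'
from h import *
c=ctrl.camera("wrist"); pickle.dump(c,open("w2.pkl","wb"))
o=ctrl.get_obs(); print(o["eef_pos"].round(4),o["eef_rot"].round(4))
P=cloud(c)
m=lambda x0,x1,y0,y1,z0,z1:P[(P[...,0]>x0)&(P[...,0]<x1)&(P[...,1]>y0)&(P[...,1]<y1)&(P[...,2]>z0)&(P[...,2]<z1)]
print(np.median(P[100:140,220:260,2]), P[190,322],P[190,300],P[190,345])
for n,z in dict(fin=(.085,.1),bar=(.066,.073),cap=(.056,.0655),rack=(.026,.034)).items():
    q=m(.49,.63,-.05,.11,*z); print(n,len(q),q.mean(0).round(4) if len(q) else 0,cv2.minAreaRect(q[:,:2].astype(np.float32)) if len(q) else 0)
E
```

```text
[0.5603 0.0415 0.281 ] [ 4.000e-04  7.866e-01  6.174e-01 -3.000e-04]
-0.0005292955340007455 [0.56538246 0.05258887 0.09561888] [0.54574672 0.0519853  0.07034696] [0.58337975 0.042762   0.07109289]
fin 696 [0.5597 0.0446 0.0948] ((0.5592904090881348, 0.04364714026451111), (0.035793595016002655, 0.012486018240451813), 76.14527130126953)
bar 2549 [0.5597 0.0443 0.0698] ((0.5593902468681335, 0.043375201523303986), (0.03975828364491463, 0.06196635961532593), 76.19034576416016)
cap 315 [0.5499 0.0038 0.0614] ((0.5554038882255554, 0.02706952393054962), (0.07350625842809677, 0.0606248714029789), 76.375)
rack 2380 [0.5589 0.0432 0.0298] ((0.5578486919403076, 0.03476063534617424), (0.11033082753419876, 0.06010747328400612), 77.388671875)
```

```bash
python3 -c "
from h import *
o=ctrl.get_obs(); print(o['eef_pos'],o['dq'].round(3))
plan([.5588,.0432,.0745],Rdown(76.2),1)"
```

```text
[0.56033452 0.04147545 0.28096302] [ 0.047 -0.024  0.04   0.026  0.017 -0.025]
[1.5, -2.0, 206.5, 0.0003, 0.0009, 0.0011]
```

Request:
jog_arm([
  [[1.5,-2,10,0,0,0,85],[0,0,25,0,0,0,85],[0,0,30,0,0,0,85],[0,0,30,0,0,0,85],[0,0,30,0,0,0,85],[0,0,25,0,0,0,85],[0,0,20,0,0,0,85],[0,0,10,0,0,0,85],[0,0,0,0,0,0,85],[0,0,0,0,0,0,85]],
])

```text
time_s: 3.2
eef_pos: [0.5576, 0.0468, 0.1018]
eef_rot: [0.0, 0.785, 0.62, 0.0]
wrist_force: [0.3, -0.3, 0.7]
opening: 0.994
grasp_force: 0.0
```

```bash
python3 -c "
from h import *
o=ctrl.get_obs(); print(o['eef_pos'],o['dq'].round(3))
plan([.5588,.0432,.0745],Rdown(76.2),1)"
```

```text
[0.55756026 0.04679907 0.10181348] [-0.005 -0.015 -0.019 -0.    -0.    -0.001]
[-3.2, 2.0, 27.3, 0.0005, -0.0002, 0.0068]
```

Request:
jog_arm([
  [[-3.2,2,9,0,0,0.007,85],[0,0,9,0,0,0,85],[0,0,6,0,0,0,85],[0,0,3,0,0,0,85],[0,0,0,0,0,0,85],[0,0,0,0,0,0,0],[0,0,0,0,0,0,0],[0,0,0,0,0,0,0],[0,0,0,0,0,0,0],[0,0,0,0,0,0,0]],
])

```text
time_s: 4.2
eef_pos: [0.5587, 0.0427, 0.0744]
eef_rot: [0.0, 0.787, 0.617, 0.0]
wrist_force: [-2.9, 0.8, 4.7]
opening: 0.142
grasp_force: 3.6
```

Request:
jog_arm([
  [[0,0,0,0,0,0,0],[0,0,0,0,0,0,0],[0,0,0,0,0,0,0],[0,0,0,0,0,0,0],[0,0,0,0,0,0,0],[0,0,-2,0,0,0,0],[0,0,-4,0,0,0,0],[0,0,-4,0,0,0,0],[0,0,0,0,0,0,0],[0,0,0,0,0,0,0]],
])

```text
time_s: 5.2
eef_pos: [0.5588, 0.0426, 0.0844]
eef_rot: [0.0, 0.787, 0.617, 0.0]
wrist_force: [-0.1, -0.3, -1.6]
opening: 0.123
grasp_force: 58.5
```

Request:
jog_arm([
  [[0,0,-8,0,0,0,0],[0,0,-15,0,0,0,0],[0,0,-22,0,0,0,0],[0,0,-25,0,0,0,0],[0,0,-25,0,0,0,0],[0,0,-25,0,0,0,0],[0,0,-25,0,0,0,0],[0,0,-20,0,0,0,0],[0,0,-10,0,0,0,0],[0,0,-5,0,0,0,0]],
])

```text
time_s: 6.2
eef_pos: [0.5591, 0.0426, 0.2662]
eef_rot: [0.001, 0.787, 0.617, 0.001]
wrist_force: [-0.7, 0.8, -1.6]
opening: 0.121
grasp_force: 58.6
```

```bash
python3 -c "
from h import *
plan([.511,-.3146,.265],Rdown(84.7),18)"
```

```text
[-19.9, 2.2, 0.1, 0.0001, -0.0, -0.0083]
[-19.9, 2.0, 0.1, 0.0001, -0.0, -0.0083]
[-19.9, 1.8, 0.1, 0.0001, -0.0, -0.0083]
[-20.0, 1.7, 0.1, 0.0001, -0.0, -0.0083]
[-20.0, 1.5, 0.1, 0.0001, -0.0, -0.0083]
[-20.0, 1.3, 0.1, 0.0001, -0.0, -0.0083]
[-20.0, 1.2, 0.1, 0.0001, -0.0, -0.0083]
[-20.0, 1.0, 0.1, 0.0001, -0.0, -0.0083]
[-20.0, 0.8, 0.1, 0.0001, -0.0, -0.0083]
[-20.0, 0.7, 0.1, 0.0001, -0.0, -0.0083]
[-20.0, 0.5, 0.1, 0.0001, -0.0, -0.0083]
[-20.0, 0.3, 0.1, 0.0001, -0.0, -0.0083]
[-20.0, 0.2, 0.1, 0.0001, -0.0, -0.0083]
[-20.0, 0.0, 0.1, 0.0001, -0.0, -0.0083]
[-20.0, -0.2, 0.1, 0.0001, -0.0, -0.0083]
[-20.0, -0.3, 0.1, 0.0001, -0.0, -0.0083]
[-20.0, -0.5, 0.1, 0.0001, -0.0, -0.0083]
[-20.0, -0.7, 0.1, 0.0001, -0.0, -0.0083]
```

Request:
jog_arm([
  [[-8,1.7,0,0,0,-0.0075,0],[-16,1.5,0,0,0,-0.0075,0],[-21,1.5,0,0,0,-0.0075,0],[-21,1.5,0,0,0,-0.0075,0],[-21,1.5,0,0,0,-0.0075,0],[-21,1.3,0,0,0,-0.0075,0],[-21,1,0,0,0,-0.0075,0],[-21,1,0,0,0,-0.0075,0],[-21,1,0,0,0,-0.0075,0],[-21,1,0,0,0,-0.0075,0]],
])

```text
time_s: 7.2
eef_pos: [0.5311, -0.149, 0.2626]
eef_rot: [-0.001, 0.764, 0.646, -0.001]
wrist_force: [0.2, 0.5, -0.6]
opening: 0.126
grasp_force: 58.5
```

Request:
jog_arm([
  [[-21,0.5,0,0,0,-0.0075,0],[-21,0.3,0,0,0,-0.0075,0],[-21,0.2,0,0,0,-0.0075,0],[-21,0,0,0,0,-0.0075,0],[-21,0,0,0,0,-0.0075,0],[-21,-0.3,0,0,0,-0.0075,0],[-21,-0.5,0,0,0,-0.0075,0],[-15,-0.7,0,0,0,-0.0075,0],[-6,0,0,0,0,-0.0075,0],[0,0,0,0,0,-0.0075,0]],
])

```text
time_s: 8.2
eef_pos: [0.5077, -0.3148, 0.2635]
eef_rot: [-0.001, 0.739, 0.674, -0.0]
wrist_force: [0.1, 0.4, -2.4]
opening: 0.125
grasp_force: 58.5
```

Request:
jog_arm([
  [[0,0,0,0,0,0,0],[0,0,0,0,0,0,0],[0,0,0,0,0,0,0],[0,0,0,0,0,0,0],[0,0,0,0,0,0,0],[0,0,0,0,0,0,0],[0,0,0,0,0,0,0],[0,0,0,0,0,0,0],[0,0,0,0,0,0,0],[0,0,0,0,0,0,0]],
])

```text
time_s: 9.2
eef_pos: [0.5082, -0.3143, 0.2643]
eef_rot: [-0.0, 0.739, 0.674, -0.0]
wrist_force: [-0.0, 0.1, -1.8]
opening: 0.125
grasp_force: 58.5
```

```bash
python3 - <<'E'
from h import *
o=ctrl.get_obs(); print(o["time_s"],o["eef_pos"].round(4),o["eef_rot"].round(4),o["dq"].round(3))
F=[]
for n in("wrist","top","scene"):
    c=ctrl.camera(n); pickle.dump(c,open(n+"3.pkl","wb")); F.append(c["frame"])
    P=cloud(c)
    m=lambda x0,x1,y0,y1,z0,z1:P[(P[...,0]>x0)&(P[...,0]<x1)&(P[...,1]>y0)&(P[...,1]<y1)&(P[...,2]>z0)&(P[...,2]<z1)]
    print(n)
    for k,z in dict(rail=(.144,.165),bar=(.255,.266),feet=(.185,.21)).items():
        q=m(.44,.585,-.43,-.19,*z) if k!="feet" else m(.43,.6,-.37,-.26,*z)
        if len(q)<15: continue
        print(k,len(q),q.mean(0).round(4),np.round(cv2.minAreaRect(q[:,:2].astype(np.float32))[0],4),cv2.minAreaRect(q[:,:2].astype(np.float32))[1:])
f=np.hstack([cv2.resize(F[0],(400,300)),cv2.resize(F[2][180:480,300:600],(400,300))]); cv2.imwrite("pics/m3.png",f)
E
```

```text
9.2 [ 0.5082 -0.3143  0.2643] [-0.      0.7389  0.6738 -0.    ] [-0.001  0.001 -0.     0.002  0.    -0.   ]
wrist
rail 3265 [ 0.516  -0.2723  0.1534] [ 0.5155 -0.2779] ((0.11968338489532471, 0.013348969630897045), 84.55679321289062)
bar 7868 [ 0.5093 -0.3059  0.2595] [ 0.5087 -0.3133] ((0.040917251259088516, 0.06224967911839485), 84.75169372558594)
feet 1859 [ 0.5098 -0.3007  0.2016] [ 0.509  -0.3107] ((0.035519152879714966, 0.08642064779996872), 85.30204772949219)
top
rail 206 [ 0.5157 -0.2693  0.1534] [ 0.5166 -0.2703] ((0.10629448294639587, 0.011732743121683598), 84.7154312133789)
bar 201 [ 0.5165 -0.302   0.2599] [ 0.5088 -0.306 ] ((0.027682995423674583, 0.062481921166181564), 82.64643859863281)
feet 132 [ 0.5186 -0.3056  0.2026] [ 0.5083 -0.3119] ((0.03907442092895508, 0.08544286340475082), 84.85567474365234)
scene
rail 922 [ 0.5066 -0.3359  0.1522] [ 0.5087 -0.3154] ((0.19325919449329376, 0.014392644166946411), 85.9995346069336)
bar 646 [ 0.4979 -0.3195  0.2598] [ 0.5074 -0.3146] ((0.04085245728492737, 0.06274589151144028), 84.35198974609375)
feet 908 [ 0.4989 -0.3173  0.2008] [ 0.5073 -0.314 ] ((0.04261738061904907, 0.08691263198852539), 84.72952270507812)
```

View pics/m3.png

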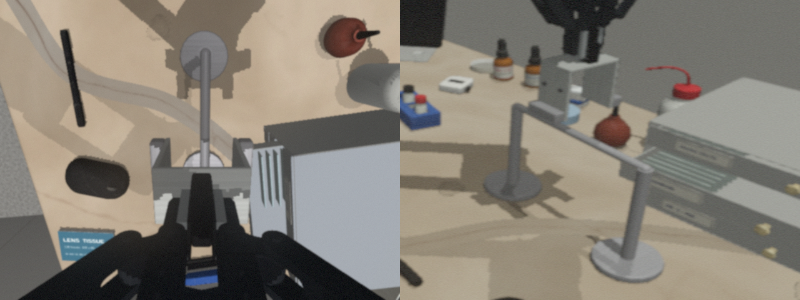

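The picture shows both vials still standing in the rack (dark and red caps at about (408,92) and (420,100) of the mosaic). The bridge hangs level in the gripper above the rail. Relative offsets say the bridge must move about +3.3 mm in x and −1.2 mm in y.

```bash
python3 -c "
from h import *
plan([.5115,-.3155,.1655],Rdown(84.65),1)"
```

```text
[-0.9, 3.4, 98.8, -0.0, -0.0, 0.0013]
```

Request:
jog_arm([
  [[-1,3.4,4,0,0,0,0],[0,0,14,0,0,0,0],[0,0,18,0,0,0,0],[0,0,18,0,0,0,0],[0,0,18,0,0,0,0],[0,0,14,0,0,0,0],[0,0,9,0,0,0,0],[0,0,4,0,0,0,0],[0,0,0,0,0,0,0],[0,0,0,0,0,0,0]],
])

```text
time_s: 10.35
eef_pos: [0.5119, -0.316, 0.166]
eef_rot: [0.001, 0.739, 0.674, 0.0]
wrist_force: [1.8, -1.0, -0.8]
opening: 0.125
grasp_force: 58.5
```

```bash
python3 - <<'E'
from h import *
o=ctrl.get_obs(); print(o["time_s"],o["eef_pos"].round(4),o["eef_rot"].round(4),o["dq"].round(3),o["wrist_force"].round(2))
for n in("wrist","top","scene"):
    c=ctrl.camera(n); pickle.dump(c,open(n+"4.pkl","wb"))
    P=cloud(c)
    m=lambda x0,x1,y0,y1,z0,z1:P[(P[...,0]>x0)&(P[...,0]<x1)&(P[...,1]>y0)&(P[...,1]<y1)&(P[...,2]>z0)&(P[...,2]<z1)]
    print(n)
    for k,z in dict(bar=(.157,.166),feet=(.085,.11)).items():
        q=m(.47,.55,-.355,-.27,*z) if k!="feet" else m(.45,.58,-.36,-.27,*z)
        if len(q)<15: continue
        r=cv2.minAreaRect(q[:,:2].astype(np.float32)); print(k,len(q),np.round(r[0],4),r[1:])
    q=m(.49,.54,-.26,-.2,.144,.165); print("railN",q.mean(0).round(4),len(q),np.percentile(q[:,2],[50,90]).round(4))
    q=m(.48,.52,-.41,-.36,.144,.165); print("railS",q.mean(0).round(4) if len(q) else 0,len(q))
E
```

```text
10.35 [ 0.5119 -0.316   0.166 ] [7.000e-04 7.389e-01 6.738e-01 1.000e-04] [ 0.    -0.007 -0.007 -0.001  0.002 -0.002] [ 1.82 -0.97 -0.82]
wrist
bar 7808 [ 0.5124 -0.3149] ((0.04074613377451897, 0.06248224154114723), 85.27685546875)
feet 2447 [ 0.5258 -0.3177] ((0.0552280955016613, 0.11812867224216461), 69.93633270263672)
railN [ 0.5192 -0.2377  0.1532] 3506 [0.1537 0.1551]
railS [ 0.5059 -0.3796  0.1535] 1429
top
bar 132 [ 0.5197 -0.2983] ((0.030728839337825775, 0.05979146808385849), 52.48699188232422)
feet 105 [ 0.5305 -0.307 ] ((0.037511445581912994, 0.11801084131002426), 61.74980545043945)
railN [ 0.5187 -0.2378  0.153 ] 85 [0.1534 0.1558]
railS 0 0
scene
bar 610 [ 0.5114 -0.316 ] ((0.041089169681072235, 0.06362763792276382), 85.68962097167969)
feet 837 [ 0.5264 -0.3213] ((0.05415819212794304, 0.12265405058860779), 74.24504089355469)
railN [ 0.5155 -0.2397  0.1521] 158 [0.1527 0.1553]
railS [ 0.5018 -0.3882  0.1522] 356
```

Within 0.5 mm of centred. Now lower to contact.

Request:
jog_arm([
  [[0,0,0.5,0,0,0,0],[0,0,0.5,0,0,0,0],[0,0,0.5,0,0,0,0],[0,0,0.5,0,0,0,0],[0,0,0.3,0,0,0,0],[0,0,0,0,0,0,0],[0,0,0,0,0,0,0],[0,0,0,0,0,0,0],[0,0,0,0,0,0,0],[0,0,0,0,0,0,0]],
])

```text
time_s: 11.5
eef_pos: [0.5116, -0.3156, 0.1634]
eef_rot: [0.0, 0.739, 0.674, -0.0]
wrist_force: [-3.0, 1.8, 5.3]
opening: 0.126
grasp_force: 59.5
```

Request:
jog_arm([
  [[0,0,-0.3,0,0,0,0],[0,0,0,0,0,0,0],[0,0,0,0,0,0,16],[0,0,0,0,0,0,20],[0,0,0,0,0,0,30],[0,0,0,0,0,0,45],[0,0,0,0,0,0,60],[0,0,0,0,0,0,60],[0,0,-3,0,0,0,60],[0,0,-6,0,0,0,60]],
])

```text
time_s: 12.5
eef_pos: [0.5113, -0.3154, 0.1721]
eef_rot: [-0.0, 0.739, 0.674, -0.0]
wrist_force: [0.4, -0.2, 0.1]
opening: 0.703
grasp_force: 0.0
```

Request:
jog_arm([
  [[0,0,-10,0,0,0,60],[0,0,-15,0,0,0,60],[0,0,-20,0,0,0,60],[0,0,-20,0,0,0,60],[0,0,-20,0,0,0,60],[0,0,-15,0,0,0,60],[0,0,-10,0,0,0,60],[0,0,-5,0,0,0,60],[0,0,0,0,0,0,60],[0,0,0,0,0,0,60]],
])

```text
time_s: 13.5
eef_pos: [0.5112, -0.3153, 0.2864]
eef_rot: [-0.001, 0.739, 0.674, -0.0]
wrist_force: [0.5, 1.1, 0.3]
opening: 0.701
grasp_force: 0.0
```

```bash
python3 - <<'E'
from h import *
F=[]
for n in("wrist","scene"):
    c=ctrl.camera(n); pickle.dump(c,open(n+"5.pkl","wb"));F.append(c["frame"])
    P=cloud(c)
    m=lambda x0,x1,y0,y1,z0,z1:P[(P[...,0]>x0)&(P[...,0]<x1)&(P[...,1]>y0)&(P[...,1]<y1)&(P[...,2]>z0)&(P[...,2]<z1)]
    q=m(.47,.55,-.355,-.27,.154,.167); r=cv2.minAreaRect(q[:,:2].astype(np.float32)); print(n,len(q),r)
    A=np.c_[q[:,:2]-q[:,:2].mean(0),np.ones(len(q))]; print("plane slope",np.linalg.lstsq(A,q[:,2],rcond=None)[0])
    q=m(.47,.55,-.355,-.27,.178,.195); print("fin",len(q),cv2.minAreaRect(q[:,:2].astype(np.float32)) if len(q) else 0)
cv2.imwrite("pics/m5.png",np.hstack([cv2.resize(F[0],(400,300)),cv2.resize(F[1][240:400,360:520],(300,300))]))
w=pickle.load(open("w2.pkl","rb"))
print("--"); plan([.559,.0435,.27],Rdown(76.3),16)
E
```

```text
wrist 4544 ((0.5124869346618652, -0.3148065209388733), (0.07113604247570038, 0.07018361985683441), 37.453041076660156)
plane slope [-0.0019497  -0.01644284  0.15846745]
fin 1103 ((0.5123751163482666, -0.31475162506103516), (0.03609099239110947, 0.012185079976916313), 84.99577331542969)
scene 794 ((0.5066818594932556, -0.31583306193351746), (0.06445220112800598, 0.07090693712234497), 30.23855209350586)
plane slope [0.0112316  0.0026523  0.15902631]
fin 237 ((0.5106648206710815, -0.3155443072319031), (0.037793442606925964, 0.012831700034439564), 86.5425796508789)
--
[22.6, 0.9, 1.0, -0.0001, -0.0001, 0.0092]
[22.6, 0.7, 1.0, -0.0001, -0.0001, 0.0092]
[22.6, 0.5, 1.0, -0.0001, -0.0001, 0.0092]
[22.6, 0.3, 1.0, -0.0001, -0.0001, 0.0092]
[22.6, 0.1, 1.0, -0.0001, -0.0001, 0.0092]
[22.6, -0.1, 1.0, -0.0001, -0.0001, 0.0092]
[22.6, -0.3, 1.0, -0.0001, -0.0001, 0.0092]
[22.6, -0.5, 1.0, -0.0001, -0.0001, 0.0092]
[22.6, -0.7, 1.0, -0.0001, -0.0001, 0.0092]
[22.6, -1.0, 1.0, -0.0001, -0.0001, 0.0092]
[22.6, -1.2, 1.0, -0.0001, -0.0001, 0.0092]
[22.6, -1.4, 1.0, -0.0001, -0.0001, 0.0092]
[22.6, -1.6, 1.0, -0.0001, -0.0001, 0.0092]
[22.6, -1.8, 1.0, -0.0001, -0.0001, 0.0092]
[22.5, -2.0, 1.0, -0.0001, -0.0001, 0.0092]
[22.5, -2.2, 1.0, -0.0001, -0.0001, 0.0092]
```

View pics/m5.png

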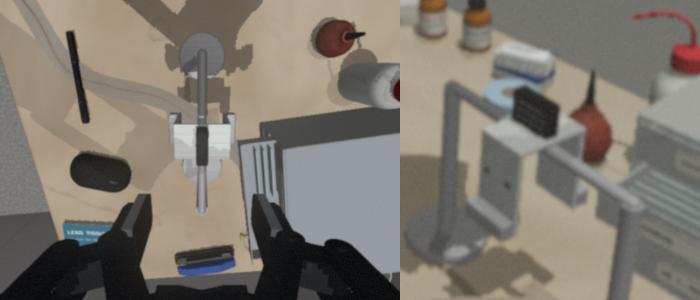

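The bridge hangs level and centred astride the bar, released, at about (200,145) in the left half. Next I'll go over the inspection camera to measure it with the wrist camera, passing above the rack.

```bash
python3 - <<'E'
from h import *
plan([.565,.19,.33],Rdown(76.3),18)
E
```

```text
[28.2, 0.4, -2.4, -0.0001, -0.0001, 0.0082]
[28.2, 0.2, -2.4, -0.0001, -0.0001, 0.0082]
[28.2, -0.1, -2.4, -0.0001, -0.0001, 0.0082]
[28.2, -0.3, -2.4, -0.0001, -0.0001, 0.0082]
[28.2, -0.5, -2.4, -0.0001, -0.0001, 0.0082]
[28.2, -0.8, -2.4, -0.0001, -0.0001, 0.0082]
[28.2, -1.0, -2.4, -0.0001, -0.0001, 0.0082]
[28.2, -1.2, -2.4, -0.0001, -0.0001, 0.0082]
[28.2, -1.4, -2.4, -0.0001, -0.0001, 0.0082]
[28.2, -1.7, -2.4, -0.0001, -0.0001, 0.0082]
[28.2, -1.9, -2.4, -0.0001, -0.0001, 0.0082]
[28.1, -2.1, -2.4, -0.0001, -0.0001, 0.0082]
[28.1, -2.4, -2.4, -0.0001, -0.0001, 0.0082]
[28.1, -2.6, -2.4, -0.0001, -0.0001, 0.0082]
[28.1, -2.8, -2.4, -0.0001, -0.0001, 0.0082]
[28.1, -3.1, -2.4, -0.0001, -0.0001, 0.0082]
[28.0, -3.3, -2.4, -0.0001, -0.0001, 0.0082]
[28.0, -3.5, -2.4, -0.0001, -0.0001, 0.0082]
```

Request:
jog_arm([
  [[12,0.4,-2.4,0,0,0.008,60],[24,0,-2.4,0,0,0.008,60],[30,0,-2.4,0,0,0.008,60],[30,-0.3,-2.4,0,0,0.008,60],[30,-0.5,-2.4,0,0,0.008,60],[30,-1,-2.4,0,0,0.008,60],[30,-1,-2.4,0,0,0.008,60],[30,-1.3,-2.4,0,0,0.008,60],[30,-1.5,-2.4,0,0,0.008,60],[30,-2,-2.4,0,0,0.008,60]],
])

```text
time_s: 14.6
eef_pos: [0.5401, -0.0388, 0.3113]
eef_rot: [-0.0, 0.765, 0.644, 0.0]
wrist_force: [0.6, 0.6, -0.3]
opening: 0.705
grasp_force: 0.0
```

Request:
jog_arm([
  [[30,-2,-2.4,0,0,0.008,60],[30,-2.2,-2.4,0,0,0.008,60],[30,-2.5,-2.4,0,0,0.008,60],[30,-3,-2.4,0,0,0.008,60],[30,-3,-2.4,0,0,0.008,60],[30,-3,-2.4,0,0,0.008,60],[30,-3.5,-2.4,0,0,0.008,60],[22,-3,-2.4,0,0,0.01,60],[0,0,0,0,0,0,60],[0,0,0,0,0,0,60]],
])

```text
time_s: 15.6
eef_pos: [0.564, 0.1915, 0.3301]
eef_rot: [-0.0, 0.786, 0.619, -0.0]
wrist_force: [0.0, -0.2, 0.3]
opening: 0.703
grasp_force: 0.0
```

```bash
python3 - <<'E'
from h import *
o=ctrl.get_obs(); print(o["time_s"],o["eef_pos"].round(4),o["q"].round(3),o["dq"].round(3))
c=ctrl.camera("wrist"); pickle.dump(c,open("w6.pkl","wb")); f=c["frame"]
P=cloud(c); print(c["xyz"])
B=np.abs(P-np.array([.575,.235,.06])); m=(B[...,0]<.08)&(B[...,1]<.08)&(B[...,2]<.08)&(P[...,2]>.004)
v,u=np.nonzero(m); print(u.min(),u.max(),v.min(),v.max())
cv2.imwrite("pics/w6.png",cv2.resize(f,(500,375)))
u0,v0=max(0,u.min()-5),max(0,v.min()-5); k=f[v0:v.max()+5,u0:u.max()+5]; s=min(790/k.shape[1],590/k.shape[0]); print("crop origin",u0,v0,"scale",s)
cv2.imwrite("pics/w6c.png",cv2.resize(k,None,fx=s,fy=s,interpolation=cv2.INTER_CUBIC))
E
```

```text
15.6 [0.564  0.1915 0.3301] [ 0.128  0.164  1.429 -0.     1.55   0.365] [-0.027 -0.005  0.009 -0.003 -0.001 -0.003]
[0.58361667 0.2716388  0.47245822]
283 374 79 170
crop origin 278 74 scale 5.841584158415841
```

View pics/w6c.png

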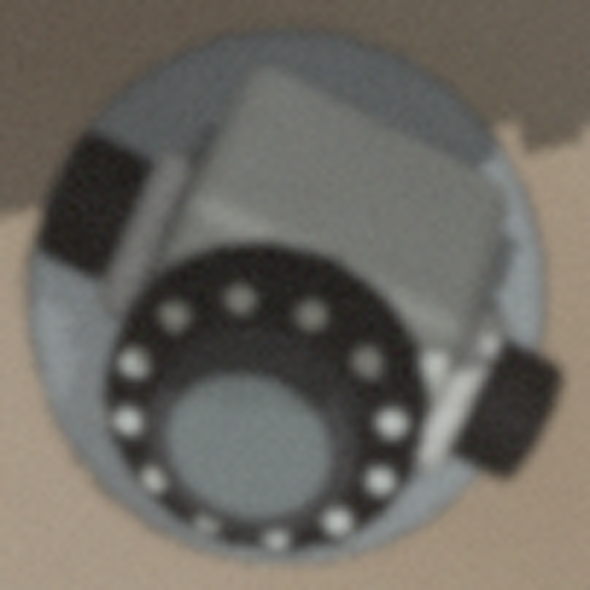

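The crop shows the glass centred at crop (248,446), the LED circle around (260,419), the knobs at (97,205) and (510,410), and the rear head edge from (275,65) to (500,190). Now into 3D.

```bash
python3 - <<'E'
from h import *
c=pickle.load(open("w6.pkl","rb")); P=cloud(c); Rc=rot(c["rotation"]); C=np.array(c["xyz"]); s=5.8416
def ray(u,v,z):
    d=Rc@np.array([(u-c["cx"])/c["fx"],(v-c["cy"])/c["fy"],1]); return C+d*(z-C[2])/d[2]
px=lambda a:((a[0]+.5)/s-.5+278,(a[1]+.5)/s-.5+74)
def dep(a,r=2):
    u,v=np.round(px(a)).astype(int); return np.median(P[v-r:v+r+1,u-r:u+r+1].reshape(-1,3),0)
print("glass depth",dep((248,446)).round(4),"ray",ray(*px((248,446)),.115).round(4))
k1,k2=dep((97,205)),dep((510,410)); print("knobs",k1.round(4),k2.round(4))
H=(k1[2]+k2[2])/2
a,b=ray(*px((97,205)),H),ray(*px((510,410)),H); d=b-a; print("axis heading",np.degrees(np.arctan2(d[1],d[0])),"len",np.linalg.norm(d),"mid",((a+b)/2).round(4))
for H in(.08,.1,.12):
    a,b=ray(*px((275,65)),H),ray(*px((500,190)),H); d=b-a; print("box edge heading",np.degrees(np.arctan2(d[1],d[0])),np.linalg.norm(d))
L=[(133,362),(174,316),(240,298),(312,313),(367,361),(391,424),(381,480),(337,521),(277,539),(206,524),(154,479),(128,421)]
Q=np.array([dep(l,1) for l in L]); m=Q.mean(0); n=np.linalg.svd(Q-m)[2][2]; n*=np.sign(n[2]); print("LED depth mean",m.round(4),"n",n.round(3),"lean",np.degrees(np.arccos(n[2])),"az",np.degrees(np.arctan2(n[1],n[0])))
# fit LED circle model: centre, heading, radius with lean 30
from scipy.optimize import least_squares
Lp=np.array([px(l) for l in L])
def proj(X):
    q=(X-C)@Rc; return np.c_[q[:,0]/q[:,2]*c["fx"]+c["cx"],q[:,1]/q[:,2]*c["fy"]+c["cy"]]
def model(p,full=False):
    x,y,psi,r,ph,back=p; f=np.array([np.cos(psi),np.sin(psi),0]); n=f*.5+np.array([0,0,np.sqrt(.75)])
    e1=np.array([-f[1],f[0],0]); e2=np.cross(n,e1); t=ph-np.arange(12)*np.pi/6
    G=np.array([x,y,.115]); X=G-n*back+r*(np.cos(t)[:,None]*e1+np.sin(t)[:,None]*e2)
    return np.r_[(proj(X)-Lp).ravel(),(proj(G[None])-np.array(px((248,446)))).ravel()]
best=min((least_squares(model,[.57,.23,np.radians(-129),.02,ph,.005]) for ph in np.arange(0,6.3,.5)),key=lambda r:r.cost)
print("fit",best.x.round(4),"deg",np.degrees(best.x[2])%360-360,"cost",best.cost, "rms px",np.sqrt(2*best.cost/26))
# foot
q=P[(np.abs(P[...,0]-.58)<.07)&(np.abs(P[...,1]-.24)<.07)&(P[...,2]>.005)&(P[...,2]<.013)]; print("foot",len(q),cv2.minEnclosingCircle(q[:,:2].astype(np.float32)),np.median(q[:,2]))
E
```

```text
glass depth [0.5724 0.2326 0.1157] ray [0.5724 0.2326 0.115 ]
knobs [0.5577 0.2695 0.0903] [0.6122 0.2256 0.0904]
axis heading -39.111982670802966 len 0.06979813609707097 mid [0.5851 0.2477 0.0904]
box edge heading -41.03004096914244 0.03905362170381624
box edge heading -41.03004096914245 0.03706341636907272
box edge heading -41.03004096914252 0.035073211034329234
LED depth mean [0.5744 0.2349 0.1096] n [-0.315 -0.388  0.866] lean 29.985771257811418 az -129.06207473142584
fit [ 0.5725  0.2325 -2.254  -0.0202  6.2872  0.0063] deg -129.14416686203302 cost 0.7727296948670359 rms px 0.24380472874618891
foot 1581 ((0.582159161567688, 0.24384401738643646), 0.047877926379442215) 0.011562698631220725
```

The camera is consistent: lean 30.0°, front heading −129.1°, and the foot centre matches the lens minus 15 mm. Now back over the rack to measure the vial.

Request:
jog_arm([
  [[-9,-1,8,0,0,0,60],[-16,-2,14,0,0,0,60],[-22,-3.5,18,0,0,0,60],[-24,-3.5,20,0,0,0,60],[-24,-3.5,20,0,0,0,60],[-22,-3.5,20,0,0,0,60],[-18,-3,16,0,0,0,60],[-9,-2,10,0,0,0,60],[0,0,4,0,0,0,60],[0,0,0,0,0,0,60]],
])

```text
time_s: 16.65
eef_pos: [0.5092, 0.0559, 0.2003]
eef_rot: [-0.0, 0.786, 0.618, 0.0]
wrist_force: [-0.1, 0.2, 1.5]
opening: 0.701
grasp_force: 0.0
```

```bash
python3 - <<'E'
from h import *
o=ctrl.get_obs(); print(o["time_s"],o["eef_pos"].round(4),o["q"].round(3),o["dq"].round(3))
F=[]
for n in("wrist","top","scene"):
    c=ctrl.camera(n); pickle.dump(c,open(n+"7.pkl","wb")); F.append(c["frame"]); P=cloud(c)
    B=(np.abs(P[...,0]-.558)<.07)&(np.abs(P[...,1]-.035)<.09)
    q=P[B&(P[...,2]>.052)&(P[...,2]<.068)]
    a=q[q[:,1]>.02]; b=q[q[:,1]<=.02]
    for nm,t in(("held",a),("other",b)):
        if len(t)>5: 
            tt=t[t[:,2]>.058]; print(n,nm,len(t),t.mean(0).round(4),"top",len(tt),tt.mean(0).round(4),cv2.minEnclosingCircle(t[:,:2].astype(np.float32)))
    if n=="wrist":
        v,u=np.nonzero(B&(P[...,2]>.02)&(P[...,2]<.07)); print(u.min(),u.max(),v.min(),v.max())
        k=c["frame"][v.min()-10:v.max()+10,u.min()-10:u.max()+10]; s=min(790/k.shape[1],590/k.shape[0]); print(u.min()-10,v.min()-10,s); cv2.imwrite("pics/w7.png",cv2.resize(k,None,fx=s,fy=s,interpolation=cv2.INTER_CUBIC))
E
```

```text
16.65 [0.5092 0.0559 0.2003] [-0.123  0.071  1.795  0.     1.276  0.116] [ 0.018 -0.006 -0.028 -0.001  0.011 -0.001]
wrist held 564 [0.5591 0.048  0.0609] top 498 [0.5593 0.0474 0.0616] ((0.5595134496688843, 0.046849675476551056), 0.009052571840584278)
wrist other 526 [0.5485 0.0018 0.0606] top 445 [0.5486 0.0009 0.0616] ((0.5484058856964111, 0.00020460039377212524), 0.009419916197657585)
355 422 150 292
345 140 3.6419753086419755
top other 12 [ 0.5479 -0.0047  0.0613] top 10 [ 0.5479 -0.0047  0.0622] ((0.5479373931884766, -0.003674035193398595), 0.007617556490004063)
scene held 69 [0.5566 0.0429 0.059 ] top 43 [0.5573 0.0441 0.0615] ((0.5578567385673523, 0.04549013823270798), 0.009739061817526817)
scene other 72 [ 0.5455 -0.0037  0.0594] top 47 [ 0.5465 -0.0025  0.0616] ((0.54807448387146, -0.00023184515885077417), 0.010501744225621223)
```

View pics/w7.png

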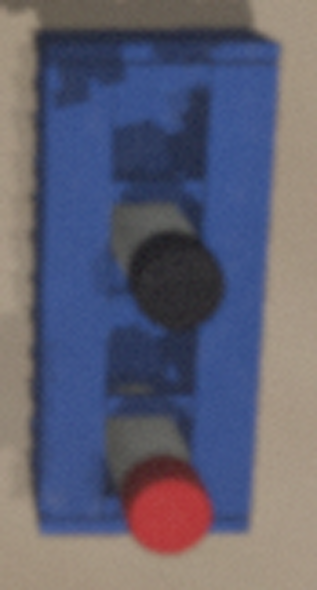

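The held vial (black cap) is at crop (178,278) and the other (red cap) at (168,505). In the world that puts the held cap at (0.559, 0.047), 47.9 mm from the other and 61.6 mm high, as it should be.

```bash
python3 -c "
from h import *
plan([.5592,.0469,.037],Rdown(76.5),1)"
```

```text
[2.1, 49.8, 164.5, 0.0016, -0.0003, -0.0017]
```

Request:
jog_arm([
  [[0.5,5,5,0,0,0,60],[1,9,12,0,0,0,60],[0.5,10,18,0,0,0,60],[0,10,18,0,0,0,60],[0,9,18,0,0,0,60],[0,5,15,0,0,0,60],[0,1.8,10,0,0,0,60],[0,0,4,0,0,0,60],[0,0,0,0,0,0,60],[0,0,0,0,0,0,60]],
])

```text
time_s: 17.8
eef_pos: [0.5584, 0.0465, 0.1012]
eef_rot: [0.0, 0.786, 0.618, 0.0]
wrist_force: [-0.2, -0.2, 0.5]
opening: 0.703
grasp_force: 0.0
```

```bash
python3 -c "
from h import *
print(ctrl.get_obs()['eef_pos'],ctrl.get_obs()['dq'].round(3))
plan([.5592,.0469,.037],Rdown(76.5),1)"
```

```text
[0.55841639 0.04650176 0.10115874] [-0.001 -0.01  -0.004  0.001 -0.    -0.001]
[0.6, 0.6, 64.2, 0.001, -0.0001, -0.0021]
```

Request:
jog_arm([
  [[0.6,0.6,10,0.001,0,-0.002,60],[0,0,15,0,0,0,60],[0,0,15,0,0,0,60],[0,0,12,0,0,0,60],[0,0,8,0,0,0,60],[0,0,4,0,0,0,60],[0,0,0,0,0,0,60],[0,0,0,0,0,0,45],[0,0,0,0,0,0,30],[0,0,0,0,0,0,20]],
])

```text
time_s: 18.8
eef_pos: [0.5592, 0.0468, 0.0371]
eef_rot: [0.0, 0.785, 0.619, 0.0]
wrist_force: [0.7, -0.2, -0.5]
opening: 0.234
grasp_force: 0.0
```

Request:
jog_arm([
  [[0,0,0,0,0,0,10],[0,0,0,0,0,0,10],[0,0,0,0,0,0,10],[0,0,0,0,0,0,10],[0,0,0,0,0,0,10],[0,0,0,0,0,0,10],[0,0,0,0,0,0,10],[0,0,0,0,0,0,10],[0,0,0,0,0,0,10],[0,0,0,0,0,0,10]],
])

```text
time_s: 19.8
eef_pos: [0.5592, 0.0468, 0.0372]
eef_rot: [-0.0, 0.785, 0.619, 0.0]
wrist_force: [-0.6, -0.5, 5.9]
opening: 0.184
grasp_force: 58.5
```

Gripped. Now lift straight out.

Request:
jog_arm([
  [[0,0,-3,0,0,0,10],[0,0,-8,0,0,0,10],[0,0,-15,0,0,0,10],[0,0,-22,0,0,0,10],[0,0,-28,0,0,0,10],[0,0,-32,0,0,0,10],[0,0,-32,0,0,0,10],[0,0,-32,0,0,0,10],[0,0,-28,0,0,0,10],[0,0,-14,0,0,0,10]],
])

```text
time_s: 20.8
eef_pos: [0.5601, 0.0467, 0.2548]
eef_rot: [0.002, 0.785, 0.619, 0.002]
wrist_force: [-0.3, 0.4, 0.5]
opening: 0.179
grasp_force: 58.6
```

```bash
cat > tgt.py <<'E'
from h import *
az=np.radians(-129.1); n=np.array([.5*np.cos(az),.5*np.sin(az),np.sqrt(.75)]); lens=np.array([.5724,.2326,.115])
focus=lens+.07*n
def tilt(Rb): # smallest turn bringing tool z to -n
    z=Rb[:,2]; ax=np.cross(z,-n); a=np.arctan2(np.linalg.norm(ax),z@-n); return R.from_rotvec(ax/np.linalg.norm(ax)*a).as_matrix()@Rb
E
python3 - <<'E'
from tgt import *
o=ctrl.get_obs(); print(o["time_s"],o["eef_pos"].round(4),o["dq"].round(2),o["opening"],o["grasp_force"])
Rt=tilt(Rdown(76.5)); p=focus+.0332*n; print(focus,p); pre=p+.06*n
plan(pre,Rt,9)
c=ctrl.camera("scene"); f=c["frame"]; Rc=rot(c["rotation"])
def proj(X): q=Rc.T@(X-np.array(c["xyz"])); return q[:2]/q[2]*c["fx"]+[c["cx"],c["cy"]]
u,v=proj(o["eef_pos"]+[0,0,-.02]).astype(int); k=f[v-50:v+50,u-60:u+60]; cv2.imwrite("pics/v8.png",cv2.resize(k,None,fx=5,fy=5,interpolation=cv2.INTER_CUBIC))
print("vertical in crop", (proj(o["eef_pos"]+[0,0,-.033])-[u-60,v-50])*5,(proj(o["eef_pos"]+[0,0,.02])-[u-60,v-50])*5)
E
```

```text
20.8 [0.5601 0.0467 0.2548] [-0.   -0.09 -0.12  0.    0.24  0.  ] 0.17929767611760788 58.60422357916832
[0.55032635 0.20543838 0.17562178] [0.53985713 0.19255601 0.20437382]
[12.2, -7.4, -0.2, -0.0247, 0.0524, 0.0001]
[12.2, -7.4, 0.3, -0.0247, 0.0524, 0.0001]
[12.2, -7.4, 0.7, -0.0247, 0.0524, 0.0001]
[12.2, -7.5, 1.2, -0.0247, 0.0524, 0.0001]
[12.1, -7.5, 1.6, -0.0247, 0.0524, 0.0001]
[12.0, -7.5, 2.1, -0.0247, 0.0524, 0.0001]
[11.9, -7.6, 2.5, -0.0247, 0.0524, 0.0001]
[11.7, -7.7, 2.9, -0.0247, 0.0524, 0.0001]
[11.6, -7.7, 3.4, -0.0247, 0.0524, 0.0001]
vertical in crop [303.02370596 284.88560617] [298.34442554 147.00890995]
```

View pics/v8.png

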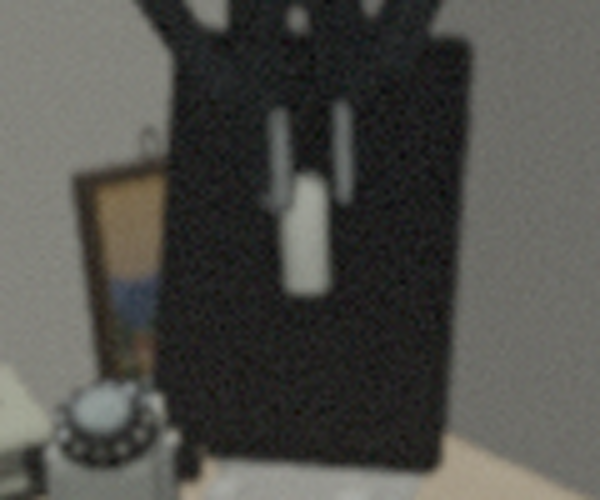

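The vial hangs in the gripper with its body from crop (311,180) to (306,292), and the lens is at lower left. I'll measure its tilt by segmentation.

```bash
python3 - <<'E'
from tgt import *
o=ctrl.get_obs(); p0=o["eef_pos"]; R0=rot(o["eef_rot"]); print(p0.round(4),(R0[:,2]).round(4))
for n_ in("scene","wrist"):
    c=ctrl.camera(n_); pickle.dump(c,open(n_+"8.pkl","wb")); Rc=rot(c["rotation"]); C=np.array(c["xyz"])
    proj=lambda X:(lambda q:q[:2]/q[2]*c["fx"]+[c["cx"],c["cy"]])(Rc.T@(X-C))
    P=cloud(c); T=(P-p0)@R0
    m=(abs(T[...,0])<.013)&(abs(T[...,1])<.013)&(T[...,2]>.002)&(T[...,2]<.04)
    print(n_,m.sum(),"base px",proj(p0+R0[:,2]*.033).round(1),"tcp px",proj(p0).round(1))
    if m.sum()<20: continue
    q=T[m]; u,s,v=np.linalg.svd(q-q.mean(0),full_matrices=False); print("mean",q.mean(0).round(4),"axis",(v[0]*np.sign(v[0][2])).round(3),"zmax",np.percentile(q[:,2],[95,99]).round(4))
    yy,xx=np.nonzero(m); cs=np.array([(y,xx[yy==y].min(),xx[yy==y].max()) for y in np.unique(yy)]); print(cs.tolist())
    g=cv2.cvtColor(c["frame"],cv2.COLOR_BGR2GRAY).astype(float)
    if n_=="scene":
        for y in range(cs[0,0]-3,cs[-1,0]+3):
            x0=int(cs[:,1].mean())-6; w=np.clip(g[y,x0:x0+24]-50,0,None); print(y,round(w.sum()),round((w*np.arange(x0,x0+24)).sum()/max(w.sum(),1),2),end="; ")
E
```

```text
[0.5607 0.0466 0.2558] [ 6.1e-03 -7.0e-04 -1.0e+00]
scene 143 base px [304.  189.4] tcp px [303.3 172.4]
mean [-0.0061 -0.0017  0.0169] axis [-0.02  -0.023  1.   ] zmax [0.0307 0.0321]
[[174, 299, 308], [175, 299, 308], [176, 300, 308], [177, 300, 308], [178, 300, 308], [179, 300, 308], [180, 300, 308], [181, 300, 308], [182, 300, 308], [183, 300, 308], [184, 300, 308], [185, 300, 308], [186, 300, 308], [187, 300, 308], [188, 300, 308], [189, 300, 308], [190, 302, 306]]
171 961 304.07; 172 901 303.55; 173 856 303.45; 174 827 303.64; 175 815 303.8; 176 828 303.76; 177 823 303.85; 178 813 303.97; 179 806 303.92; 180 795 303.91; 181 786 303.9; 182 787 303.94; 183 773 303.98; 184 785 303.98; 185 788 304.11; 186 772 304.08; 187 774 304.14; 188 729 304.16; 189 639 304.16; 190 420 304.07; 191 142 304.0; 192 0 0.0; wrist 1255 base px [322.7 289.4] tcp px [322.6 326.7]
mean [ 0.0068 -0.0001  0.017 ] axis [-0.009 -0.011  1.   ] zmax [0.0325 0.0347]
[[271, 322, 322], [272, 317, 328], [273, 314, 330], [274, 312, 331], [275, 311, 334], [276, 310, 335], [277, 309, 336], [278, 308, 337], [279, 307, 337], [280, 307, 338], [281, 306, 339], [282, 306, 339], [283, 305, 339], [284, 305, 340], [285, 305, 340], [286, 305, 340], [287, 304, 340], [288, 304, 340], [289, 304, 340], [290, 304, 340], [291, 304, 340], [292, 304, 341], [293, 304, 341], [294, 304, 341], [295, 304, 341], [296, 304, 341], [297, 303, 341], [298, 303, 341], [299, 303, 341], [300, 303, 341], [301, 303, 342], [302, 303, 342], [303, 303, 342], [304, 303, 342], [305, 303, 342], [306, 303, 342], [307, 303, 342], [308, 303, 343], [309, 303, 343], [310, 302, 343], [311, 303, 342], [312, 303, 342], [313, 302, 343], [314, 303, 342], [315, 342, 342], [316, 342, 342]]
```

Tilt is about 1° or less and the base sits 33 mm beyond the TCP, as computed. Now to the pre-pose, 60 mm further out along the axis.

Request:
jog_arm([
  [[6,-4,0,-0.012,0.026,0,10],[12,-7.5,0,-0.0247,0.0524,0,10],[12,-7.5,0.5,-0.0247,0.0524,0,10],[12,-7.5,1,-0.0247,0.0524,0,10],[12,-7.5,1.5,-0.0247,0.0524,0,10],[12,-7.5,2,-0.0247,0.0524,0,10],[12,-7.5,2.5,-0.0247,0.0524,0,10],[12,-7.7,3,-0.0247,0.0524,0,10],[12,-7.7,3,-0.0247,0.0524,0,10],[6,-4,1.5,-0.012,0.026,0,10]],
])

```text
time_s: 21.95
eef_pos: [0.5169, 0.1706, 0.2495]
eef_rot: [-0.06, 0.759, 0.597, 0.25]
wrist_force: [-0.5, 0.3, -0.0]
opening: 0.185
grasp_force: 58.7
```

Request:
jog_arm([
  [[0,0,0,0,0,0,10],[0,0,0,0,0,0,10],[0,0,0,0,0,0,10],[0,0,0,0,0,0,10],[0,0,0,0,0,0,10],[0,0,0,0,0,0,10],[0,0,0,0,0,0,10],[0,0,0,0,0,0,10],[0,0,0,0,0,0,10],[0,0,0,0,0,0,10]],
])

```text
time_s: 22.95
eef_pos: [0.5191, 0.1696, 0.2521]
eef_rot: [-0.059, 0.759, 0.598, 0.25]
wrist_force: [0.4, 0.3, -0.9]
opening: 0.181
grasp_force: 58.7
```

```bash
python3 - <<'E'
from tgt import *
o=ctrl.get_obs(); print(o["time_s"],o["eef_pos"].round(4),o["q"].round(3),o["dq"].round(3),o["grasp_force"],o["opening"])
Rt=tilt(rot(o["eef_rot"])); p=focus+.0332*n; plan(p+.03*n,Rt,1); plan(p,Rt,1)
E
```

```text
22.95 [0.5191 0.1696 0.2521] [-0.174 -0.156  1.992  0.513  1.096 -0.128] [-0.001 -0.    -0.001 -0.    -0.     0.   ] 58.72900128364563 0.1809255272785163
[2.0, 2.8, 26.8, -0.0052, 0.0012, -0.0]
[2.0, 3.0, 56.8, -0.0052, 0.0012, -0.0]
```

Request:
jog_arm([
  [[2,3,3,-0.005,0.001,0,10],[0,0,7,0,0,0,10],[0,0,10,0,0,0,10],[0,0,10,0,0,0,10],[0,0,10,0,0,0,10],[0,0,8,0,0,0,10],[0,0,5,0,0,0,10],[0,0,2.8,0,0,0,10],[0,0,1,0,0,0,10],[0,0,0,0,0,0,10]],
])

```text
time_s: 23.95
eef_pos: [0.5403, 0.1925, 0.2045]
eef_rot: [-0.057, 0.759, 0.597, 0.252]
wrist_force: [0.1, -0.0, -0.4]
opening: 0.183
grasp_force: 58.7
```

Request:
jog_arm([
  [[0,0,0,0,0,0,10],[0,0,0,0,0,0,10],[0,0,0,0,0,0,10],[0,0,0,0,0,0,10],[0,0,0,0,0,0,10],[0,0,0,0,0,0,10],[0,0,0,0,0,0,10],[0,0,0,0,0,0,10],[0,0,0,0,0,0,10],[0,0,0,0,0,0,10]],
])

```text
time_s: 24.95
eef_pos: [0.5401, 0.1925, 0.2044]
eef_rot: [-0.057, 0.759, 0.597, 0.252]
wrist_force: [0.2, 0.1, -0.2]
opening: 0.183
grasp_force: 58.7
```

```bash
python3 - <<'E'
from tgt import *
o=ctrl.get_obs(); p0=o["eef_pos"]; R0=rot(o["eef_rot"]); print(o["time_s"],p0.round(4),o["dq"].round(3),o["grasp_force"],o["opening"])
b=p0+R0[:,2]*.0332; print("base-focus mm",((b-focus)*1000).round(2),"angle",np.degrees(np.arccos(-R0[:,2]@n)))
plan(focus+.0332*n,tilt(R0),1)
c=ctrl.camera("scene"); pickle.dump(c,open("scene9.pkl","wb")); Rc=rot(c["rotation"]); C=np.array(c["xyz"])
proj=lambda X:(lambda q:q[:2]/q[2]*c["fx"]+[c["cx"],c["cy"]])(Rc.T@(X-C))
u,v=proj(focus-.03*n).astype(int); o0=np.array([u-60,v-60]); k=c["frame"][v-60:v+60,u-60:u+60]; cv2.imwrite("pics/f9.png",cv2.resize(k,None,fx=5,fy=5,interpolation=cv2.INTER_CUBIC))
for nm,X in dict(lens=lens,focus=focus,base=b,top=b-R0[:,2]*.04).items(): print(nm,((proj(X)-o0+.5)*5).round(0))
P=cloud(c); T=(P-p0)@R0; m=(abs(T[...,0])<.013)&(abs(T[...,1])<.013)&(T[...,2]>.002)&(T[...,2]<.04); q=T[m]
s,vv=np.linalg.svd(q-q.mean(0),full_matrices=False)[1:]; print(len(q),q.mean(0).round(4),(vv[0]*np.sign(vv[0][2])).round(3),np.percentile(q[:,2],[95,99]).round(4))
E
```

```text
24.95 [0.5401 0.1925 0.2044] [-0.002  0.     0.     0.    -0.    -0.   ] 58.72994139790535 0.18302345110315266
base-focus mm [ 0.27 -0.05  0.03] angle 0.01853379005258835
[-0.0, -0.3, -0.0, -0.0003, 0.0002, -0.0]
lens [318. 364.]
focus [296. 261.]
base [296. 261.]
top [283. 197.]
74 [-0.0062 -0.001   0.017 ] [ 0.03  -0.032  0.999] [0.0298 0.0327]
```

View pics/f9.png

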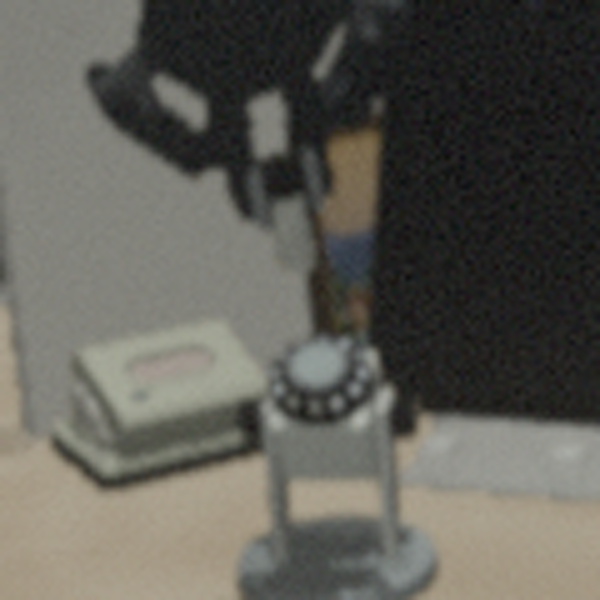

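The lens appears at (318,363) against a predicted (318,364). The vial base is about (297,265), where the focus projects, so the vial lies along the axis. A last check of the bridge and the other vial, then I hand in.

```bash
python3 - <<'E'
from h import *
P=cloud(pickle.load(open("scene9.pkl","rb")))
m=lambda x0,x1,y0,y1,z0,z1:P[(P[...,0]>x0)&(P[...,0]<x1)&(P[...,1]>y0)&(P[...,1]<y1)&(P[...,2]>z0)&(P[...,2]<z1)]
f=m(.47,.55,-.355,-.27,.178,.195); r=cv2.minAreaRect(f[:,:2].astype(np.float32)); v=m(.53,.565,-.02,.02,.058,.065)
print(len(f),r,len(v),v.mean(0))
if len(f)>100 and abs(r[0][0]-.5107)<.003 and len(v)>20: print(ctrl.hand_in())
E
```

```text
238 ((0.5107166171073914, -0.31546273827552795), (0.03686661645770073, 0.013260360807180405), 85.08454132080078) 48 [ 0.54652854 -0.0024371   0.06164394]
the job is handed in; nothing more can be done
None
```

The job is handed in at about 25 s of the 54 s allowed: the bridge hangs level and centred on the rail, the vial is held still with its base measured within 1 mm of the focus point and square to the lens to about 1–2°, and the other vial still stands in the rack; no verdict came back.

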